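# Tidy the bench: every thing back to its own tile

### The arm

A 7-joint arm with a two-finger parallel gripper is mounted at the origin on a cart in front of the work surface, level with it; the furniture and walls round the work are solid. World frame = base frame: x ahead of the robot, y to its left, z up, the work surface at z = 0. Lengths are in m, angles in rad, forces in N, time in s.
With the tool pointing down it reaches from about 0.4 to 0.9 m from the base axis. Payload 5.5 kg.
Tool frame: the origin (TCP) lies between the finger pads; the fingertips stand 17 mm ahead of it and the grasp point (between the pads) lies 2 mm behind it (ctrl.tcp_to_tips is the distance from the TCP to the fingertips, in m); z points along the fingers, y is the line along which they close (so a half turn about z gives the same grasp; the last joint's range is limited). The gripper opens to 85 mm and grips with 20 to 120 N. Pads are 22 mm wide; open, the fingers measure 114 mm over their backs; the gripper's body (76 mm by 85 mm) begins 54 mm behind the grasp point. The pads swing forward as they close: fully open they stand 13 mm farther back than shut.
Start: joints at [1.504, 0.501, -0.427, 1.55, 0.221, 1.138, -0.21], TCP at [0.211, -0.615, 0.248] pointing down, gripper open.
Joint ranges: [-2.88, 2.88], [-0.31, 2.03], [-1.54, 1.56], [0.2, 2.42], [-1.41, 4.55], [0.19, 2.02], [-2.57, 2.57]. Speed limits (rad/s): [2.57, 2.57, 3.14, 3.14, 3.14, 3.14, 3.14].

### API

Orientations are given as a rotation vector (axis times angle).
In Python, from rig import ctrl gives the robot as it stands.
- The arm moves only by the tool servo_tool, never from a script. Its argument "moves" is a list of rows, each a list of 6 numbers: the shift along the tool's x, y, z as a fraction of full scale, then the turn, a rotation vector about the tool's x, y, z as a fraction of full scale. A call has exactly 10 rows; each row is the pose to reach, as a shift and turn from the pose commanded when the call began, along the tool's axes at that moment; what a row does not reach only later rows make up. Full scale, the value 1, is 0.8 m for a shift and 45 degrees for a turn. A row lasts 1/12 s, in which the tool goes at most 41.7 mm and 7.16 degrees, less where a joint would pass 70% of its speed; a pose out of reach is approached as far as the arm can. A call with a number of a shift or a turn outside -1 to 1 is refused whole. A call with a gripper value outside its range is refused whole. "jaw" is the opening, from 0 (shut) to 1 (fully open), set as the call begins (left out, the last holds). The fingers move at their own pace and stop on an object; "squeeze" is the grip in N (left out, the last holds). Time passes only in rows, so rows that repeat a pose let the fingers close, or fill a call up. It gives the time, the measured TCP pose, the force, the opening and the grip force at its end, in the units of the state.
- ctrl.observe(): the state, without advancing time (a new reading comes with each control period).
- ctrl.snapshot(name): name is "side" or "top"; returns the picture (420x560x3 uint8, red, green, blue); there is no depth.
- ctrl.camera_model(name): a dict with "fovy" (degrees; the focal length in pixels is half the picture's height over the tangent of half this angle, whatever the lens; pixels are square), "cx", "cy" (the principal point, pixels), "dist" ([k1, k2, p1, p2, k3] as OpenCV has them; the pictures are not rectified), "view" (4x4, takes a point from world to camera coordinates). Camera axes: x right, y down, z forward; pixel columns grow to the right and rows downward; lengths in m; the calibration is good to about 2 mm. A picture is of the moment at which its call begins. camera_model takes no time and is no camera call.
- ctrl.job_done(): hands the job in; it is judged then, once.
Trained networks look in the newest picture that a camera, given by its name, has taken for a name from the list of things; names that differ only in an ending like _2 or _b are one class to them, and where a whole thing is asked for, a point or a joint stands for the part that bears it (a point fixed in the world has none). Each returns a list of dicts, best first, with "confidence" (0 to 1); they miss things now and then, are a little off and sometimes report something else, mostly with a low value. They report only what shows in the picture. A call takes as long as a camera call. They do not tell look-alikes from the thing itself.
- ctrl.search_frame(camera, thing): "centre" ([row, column] in pixels, amid what is visible of it).
- ctrl.place_of(camera, thing): "centre" ([row, column] in pixels: a listed point, or the origin of a listed thing).
The state is a dict: "t": time; "qpos": joint angles; "joint_velocities": joint speeds; "effort": joint torques, N m; "tool_pos": TCP position; "tcp_rot": TCP orientation; "contact_force": force on the tool from outside, world axes, zero at the start; "moment": the same for the moment, N m; "gripper_width": finger opening in m; "grasp_force": force on a finger pad.
Only numpy, scipy, OpenCV 4.12 (cv2) and the standard library are available. Lean on these libraries where they do the work, as an engineer would, in place of code of your own. Each camera call takes 0.05 s, during which the arm holds its last target. There are 200 camera calls.

### The job

Tidy away the front row on the bench: put the sanding block into the large rectangular pocket, the tape measure, standing as it does now, into the small rectangular pocket, the small tin upright into the round pocket, and lay the wide roll of tape flat over the round hub of its tile. Each must sit right down in its place and be let go; leave the jar of bolts in that row and the battery pack between the tiles standing where they are.

Things in the scene. Friction and masses are not known exactly. Their poses are not given: they have to be found in the camera images.
- block: Beech sanding block, plain wooden bar 52 (x) x 110 (y) x 42 (z) mm, about 0.16 kg, lying flat in the near row. Origin: centre of its underside; z up. Grip it across its 52 mm width.
- measure: Yellow tape measure with a black round face, standing on its edge, 37 (x) x 72 (y) x 64 (z) mm, about 0.2 kg, in the near row; its flat sides look along its x. Origin: centre of its underside (the body reaches from -32 to +35 mm in y); z up. Grip it across the 37 mm.
- tin: Small round closed tin of paste (green with a metal lid), 54 mm diameter, 61 mm high, about 0.16 kg, standing upright in the near row (tins among the pots at the back of the bench are not meant). Origin: centre of its underside; z up.
- roll: Wide roll of brown packing tape lying flat with its hole up in the near row: outside diameter 92 mm, height 48 mm, hole about 70 mm in diameter, so a wall about 10 mm thick (middle of the wall 41 mm from the axis); about 0.09 kg. Origin: centre of its underside on the axis; z up. Pinch it by the wall, one finger in the hole.
- block_tile: Fixed to the bench, far row, turned up to 0.5 rad. Origin: centre of its underside on the bench top; x and y along its edges, z up. Bare plywood, 16 mm thick, 92 (x) x 146 (y) mm, with a large rectangular pocket 68 (x) x 126 (y) mm, 6 mm deep, in its middle: place of the sanding block. The black pocket floor is 10 mm above the bench.
- measure_tile: Fixed to the bench, far row, turned up to 0.5 rad. Origin: centre of its underside on the bench top; x and y along its edges, z up. Bare plywood, 16 mm thick, 78 (x) x 112 (y) mm, with a small rectangular pocket 53 (x) x 88 (y) mm, 6 mm deep, in its middle: place of the tape measure. The black pocket floor is 10 mm above the bench.
- tin_tile: Fixed to the bench, far row, turned up to 0.5 rad. Origin: centre of its underside on the bench top; x and y along its edges, z up. Bare plywood, 16 mm thick, 96 x 96 mm, with a round pocket 70 mm in diameter, 6 mm deep, in its middle: place of the small tin. The black pocket floor is 10 mm above the bench.
- hub_tile: Fixed to the bench, far row, turned up to 0.5 rad. Origin: centre of its underside on the bench top; x and y along its edges, z up. Bare plywood, 16 mm thick, 110 x 110 mm, without a pocket; in its middle stands a low round black hub 44 mm in diameter that rises 12 mm above the plate (bevelled edge): the tape roll lies flat on the plate round the hub.
- jar: Bystander: glass jar of bolts with a tin lid, 63 mm diameter, 79 mm high, standing loose in the near row among the things to tidy. Origin: centre of its underside; z up. To be left alone.
- battery: Bystander: black power-tool battery pack with a grey slide-on top, 113 (x) x 68 (y) x 56 (z) mm, standing loose in the far row among the tiles. Origin: centre of its underside; z up. To be left alone.
Not all that is in view belongs to the job. What is shaped like the hub_tile but turquoise is not meant.

How it is judged:
By the outcome, as a careful person would: the job done as asked, in the order asked, and still so for the second after the job is handed in, with the robot touching nothing.
It also fails if it takes over 112 s, if anything falls off the work surface, if the arm or the gripper's body presses on something with over 40 N, if the wrist force passes 120 N, or if a joint passes its speed limit or range.

## Working session

There is one attempt and no reset: what is moved stays moved. The work goes in short steps, Python scripts to look and compute and a tool call to move; the robot and the scene stay as the last step left them, time stands still between calls to the robot, and variables do not carry over. Pictures are saved under pics/ and viewed, at most 14 in all, crops included, and the job is handed in when it is done.

Besides the shell and the picture viewer there is one more tool, called after ">>>" as name(argument=value, ...), one argument or row to a line, values as JSON. servo_tool: Moves the arm, as the interface text tells. Its arguments: {"type":"object","properties":{"moves":{"type":"array"},"jaw":{"type":"number"},"squeeze":{"type":"number"}},"required":["moves"]}

```bash
ls; mkdir -p pics; cat > h.py <<'E'
import numpy as np, cv2
from rig import ctrl
from scipy.spatial.transform import Rotation as R
def snap(n,f):
    im=ctrl.snapshot(n); cv2.imwrite('pics/'+f,im[:,:,::-1]); return im
def KD(n):
    m=ctrl.camera_model(n); f=210/np.tan(np.radians(m['fovy'])/2)
    return np.array([[f,0,m['cx']],[0,f,m['cy']],[0,0,1.]]),np.array(m['dist'],float),np.array(m['view'],float)
def world(n,rc,z):
    K,D,V=KD(n); rc=np.atleast_2d(np.array(rc,float))
    p=cv2.undistortPointsIter(rc[:,::-1].reshape(-1,1,2).copy(),K,D,None,None,(3,100,1e-10))[:,0]
    d=np.c_[p,np.ones(len(p))]@V[:3,:3]; c=-V[:3,:3].T@V[:3,3]
    return c+d*((z-c[2])/d[:,2])[:,None]
def pix(n,P):
    K,D,V=KD(n); return cv2.projectPoints(np.atleast_2d(np.array(P,float)),cv2.Rodrigues(V[:3,:3])[0],V[:3,3],K,D)[0][:,0][:,::-1]
E
python3 - <<'E'
from h import *
for n in('side','top'):
    snap(n,n+'0.png'); K,D,V=KD(n); print(n,-V[:3,:3].T@V[:3,3],V[2,:3],K[0,0],D)
o=ctrl.observe(); print(o['t'],o['tool_pos'],o['tcp_rot'],o['gripper_width'],ctrl.tcp_to_tips)
for t in 'block measure tin roll block_tile measure_tile tin_tile hub_tile jar battery'.split():
    for n in('top','side'):
        r=ctrl.place_of(n,t)
        for d in r[:3]: print(t,n,np.round(d['centre'],1),round(d['confidence'],2),world(n,d['centre'],0)[0].round(3))
print(ctrl.observe()['t'])
E
```

```text
pics
side [ 1.54185035 -0.22955338  0.80251019] [-0.78884382  0.130364   -0.60060858] 421.04310253377133 [-0.12343393  0.          0.          0.          0.        ]
top [ 0.43987259 -0.04942744  1.08520026] [ 0.05922808 -0.00135745 -0.99824355] 388.0338900509613 [0.03106981 0.         0.         0.         0.        ]
0.1 [ 0.210312   -0.61440639  0.24735333] [-3.09722122e+00 -5.15568892e-01  3.27643190e-04] 0.08561014191569886 0.017
block top [245.6 134.4] 0.84 [0.394 0.315 0.   ]
block side [174.2 379.1] 0.66 [0.372 0.324 0.   ]
measure top [234.6 191.6] 0.77 [0.426 0.157 0.   ]
measure side [191.  340.9] 0.68 [0.447 0.161 0.   ]
tin top [230.3 248.5] 0.82 [ 0.441 -0.001  0.   ]
tin top [243.9 358.7] 0.64 [ 0.407 -0.308  0.   ]
tin top [230.2 311.8] 0.19 [ 0.443 -0.177  0.   ]
tin side [196.5 293.4] 0.61 [ 0.449 -0.001  0.   ]
roll top [229.3 310.6] 0.56 [ 0.446 -0.174  0.   ]
roll side [200.3 245.8] 0.55 [ 0.441 -0.156  0.   ]
block_tile top [173.3 247. ] 0.56 [0.601 0.006 0.   ]
block_tile side [223.5 302.4] 0.75 [ 0.59  -0.001  0.   ]
block_tile side [194. 294.] 0.27 [0.436 0.
[... 177 characters left out ...]
0.   ]
tin_tile top [172.4 131.9] 0.96 [0.598 0.329 0.   ]
tin_tile side [212.6 408.6] 0.73 [0.599 0.337 0.   ]
tin_tile side [175.9 379.3] 0.44 [0.383 0.321 0.   ]
hub_tile top [169.2 365.8] 0.97 [ 0.617 -0.328  0.   ]
hub_tile top [241.7 418.1] 0.78 [ 0.416 -0.472  0.   ]
hub_tile side [207.1 146.1] 0.95 [ 0.419 -0.476  0.   ]
hub_tile side [237.8 191.1] 0.58 [ 0.596 -0.333  0.   ]
jar top [242.1 355.6] 0.84 [ 0.412 -0.299  0.   ]
jar top [234.5 189.6] 0.25 [0.427 0.163 0.   ]
jar side [198.8 198.6] 0.92 [ 0.404 -0.307  0.   ]
battery top [166.3 306.8] 0.77 [ 0.623 -0.162  0.   ]
battery top [170.  368.4] 0.5 [ 0.615 -0.335  0.   ]
battery side [234.6 250.7] 0.85 [ 0.612 -0.16   0.   ]
1.1
```

View pics/top0.png

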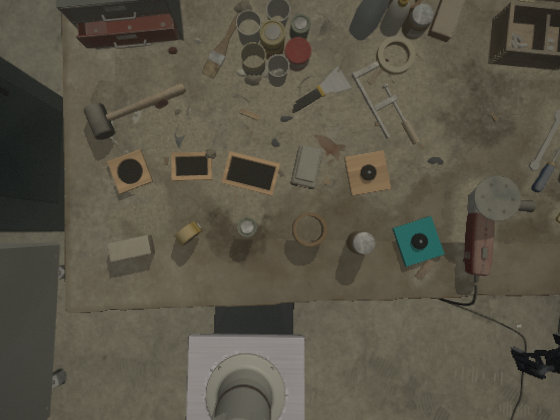

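View pics/side0.png

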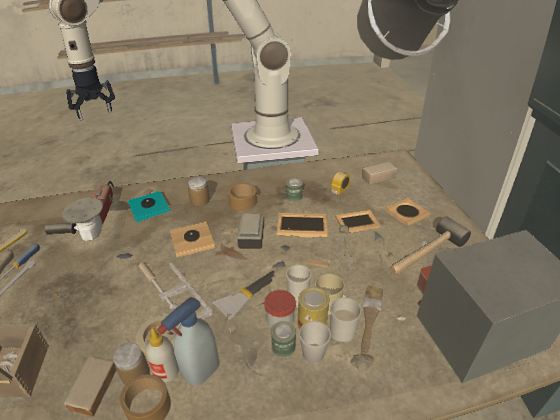

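The top view shows, in the near row from left to right, block (129,248), measure (188,232), tin (247,229), roll (308,230), jar (362,243) and the turquoise decoy (418,241). In the far row are tin_tile (130,171), measure_tile (191,166), block_tile (251,173), battery (306,166) and hub_tile (368,172). The networks agree with that in both cameras.

```bash
python3 - <<'E'
from h import *
im=cv2.imread('pics/top0.png')
a=cv2.resize(im[140:275,95:255],None,fx=5,fy=4.4,interpolation=cv2.INTER_CUBIC)
c=cv2.resize(im[145:270,100:260],None,fx=4.8,fy=4.8,interpolation=cv2.INTER_CUBIC)
cv2.imwrite('pics/c1.png',cv2.convertScaleAbs(c,alpha=1.5))
c=cv2.resize(im[145:270,225:395],None,fx=4.7,fy=4.7,interpolation=cv2.INTER_CUBIC)
cv2.imwrite('pics/c2.png',cv2.convertScaleAbs(c,alpha=1.5))
hsv=cv2.cvtColor(im,cv2.COLOR_BGR2HSV)
for p in [(171,118),(172,152),(166,175),(248,129),(258,140),(240,105),(232,190),(229,296),(185,385),(190,330)]: print(p,im[p],hsv[p])
E
```

```text
(171, 118) [35 41 44] [20 52 44]
(172, 152) [72 88 96] [20 64 96]
(166, 175) [ 73 100 120] [ 17 100 120]
(248, 129) [ 97 115 122] [ 22  52 122]
(258, 140) [56 69 74] [22 62 74]
(240, 105) [ 82  97 102] [ 23  50 102]
(232, 190) [ 84 119 133] [ 21  94 133]
(229, 296) [64 81 92] [18 78 92]
(185, 385) [ 80 109 132] [ 17 100 132]
(190, 330) [ 80  97 103] [ 22  57 103]
```

View pics/c1.png

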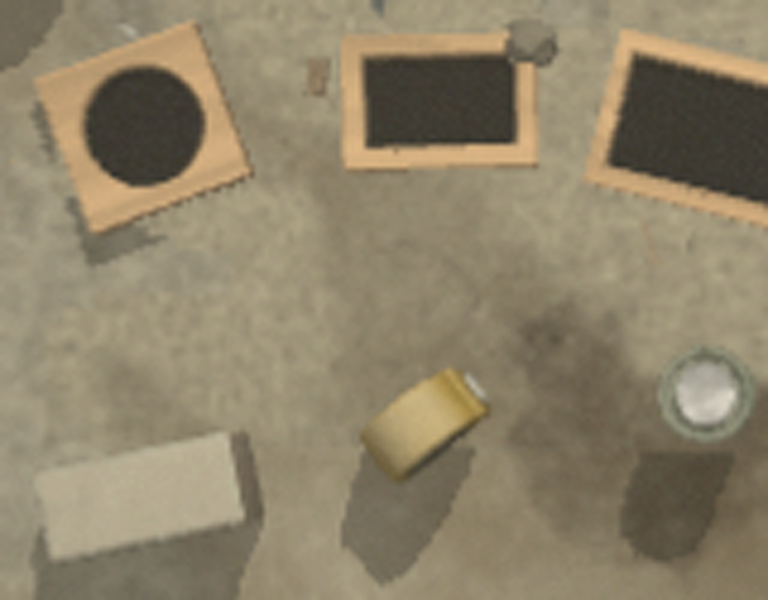

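View pics/c2.png

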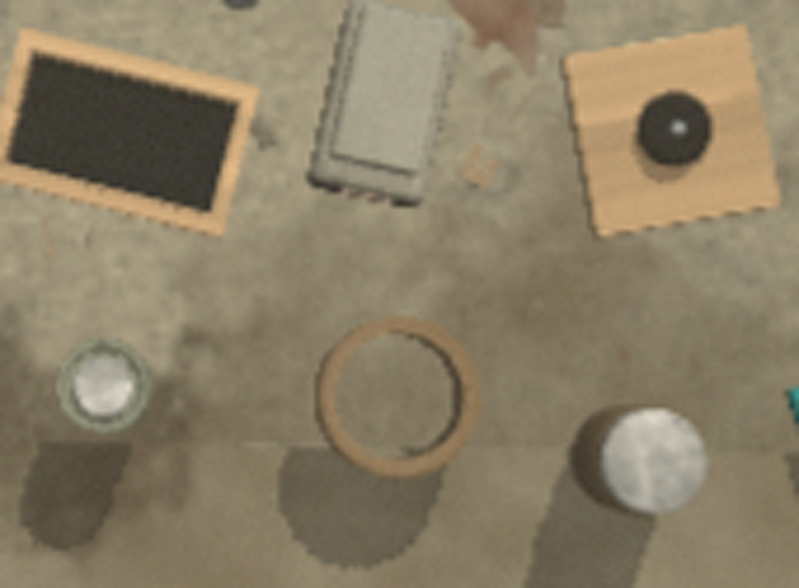

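The crops give the tile corners, the block-top corners and the tin and roll circles clearly. A pebble overlaps the far right corner of measure_tile. Next I turn these into poses and check them against the known sizes.

```bash
cat > meas.py <<'E'
from h import *
def up(uv,c0,r0,s): uv=np.array(uv,float); return np.c_[r0+(uv[:,1]+.5)/s-.5, c0+(uv[:,0]+.5)/s-.5]
A=lambda q:up(q,100,145,4.8); B=lambda q:up(q,225,145,4.7)
it={'tin_tile':(A([(35,80),(193,22),(252,175),(93,233)]),.016),
'measure_tile':(A([(342,36),(537,33),(539,165),(345,168)]),.016),
'block_tile':(np.r_[A([(623,29)]),B([(259,90),(220,236)]),A([(583,183)])],.016),
'hub_tile':(B([(565,58),(745,25),(779,204),(600,237)]),.016),
'block':(A([(37,478),(228,433),(246,521),(53,560)]),.042),
'pocket_m':(A([(364,57),(515,53),(518,144),(366,148)]),.014),
'measure':(A([(360,437),(453,369),(490,410),(400,481)]),.055)}
for k,(q,z) in it.items():
    P=world('top',q,z)[:,:2]; c=P.mean(0)
    L=[np.linalg.norm(P[i]-P[(i+1)%4]) for i in range(4)]
    e=(P[1]-P[0])+(P[2]-P[3]); f=(P[0]-P[3])+(P[1]-P[2])
    print(k,c.round(4),'sides',np.round(L,3),'dir of 0-1',np.degrees(np.arctan2(e[1],e[0])).round(1),'dir 3-0',np.degrees(np.arctan2(f[1],f[0])).round(1))
print('tin',world('top',np.r_[A([(706,393)]),B([(104,385)])],.061)[:,:2].round(4))
print('roll',world('top',B([(399,396),(318,396),(480,396),(399,316),(399,476)]),.048)[:,:2].round(4))
print('hub',world('top',B([(675,129)]),.028)[:,:2].round(4))
print('tinpocket',world('top',A([(145,126)]),.012)[:,:2].round(4))
print('jar',world('top',B([(654,461)]),.079)[:,:2].round(4))
print('batt',world('top',B([(360,0),(455,10),(420,205),(310,178)]),.03)[:,:2].round(3))
E
python3 meas.py
```

```text
tin_tile [0.5993 0.3297] sides [0.096 0.096 0.096 0.095] dir of 0-1 -68.6 dir 3-0 22.4
measure_tile [0.6177 0.1596] sides [0.113 0.077 0.112 0.077] dir of 0-1 -88.2 dir 3-0 2.5
block_tile [ 0.5994 -0.0041] sides [0.145 0.09  0.143 0.093] dir of 0-1 -103.3 dir 3-0 -13.7
hub_tile [ 0.6053 -0.3288] sides [0.108 0.108 0.107 0.108] dir of 0-1 -78.8 dir 3-0 10.8
block [0.3883 0.3145] sides [0.108 0.05  0.108 0.046] dir of 0-1 -76.9 dir 3-0 13.3
pocket_m [0.618 0.16 ] sides [0.087 0.053 0.088 0.053] dir of 0-1 -87.6 dir 3-0 2.9
measure [0.4313 0.1557] sides [0.063 0.031 0.063 0.033] dir of 0-1 -51.7 dir 3-0 43.3
tin [[0.4505 0.0014]
 [0.4504 0.0013]]
roll [[ 0.4466 -0.1656]
 [ 0.446  -0.1196]
 [ 0.4473 -0.2116]
 [ 0.4921 -0.1653]
 [ 0.4014 -0.1659]]
hub [[ 0.6045 -0.3273]]
tinpocket [[0.6007 0.3303]]
jar [[ 0.4129 -0.3022]]
batt [[ 0.678 -0.143]
 [ 0.673 -0.199]
 [ 0.558 -0.179]
 [ 0.573 -0.115]]
```

```bash
cat >> h.py <<'E'
def goal(*wps):
    """waypoints (x,y,z,tool-y yaw deg), as row fractions from the current pose"""
    o=ctrl.observe(); R0=R.from_rotvec(o['tcp_rot']); p=np.array(o['tool_pos'])
    ty=R0.as_matrix()[:,1]
    print('t %.2f'%o['t'],'pos',p.round(4),'yaw %.1f'%np.degrees(np.arctan2(ty[1],ty[0])),'q',np.round(o['qpos'],2),'w %.4f'%o['gripper_width'],'F',np.round(o['contact_force'],1))
    for w in wps:
        a=np.radians(w[3]); y=np.array([np.cos(a),np.sin(a),0]); z=np.array([0,0,-1.])
        T=R.from_matrix(np.c_[np.cross(y,z),y,z])
        print(w,(R0.inv().apply(np.array(w[:3])-p)/.8).round(4).tolist(),((R0.inv()*T).as_rotvec()/(np.pi/4)).round(4).tolist())
E
python3 - <<'E'
from h import *
goal((.44,-.3,.25,-40))
E
```

```text
t 1.10 pos [ 0.2105 -0.615   0.2483] yaw -71.1 q [ 1.5   0.5  -0.43  1.55  0.22  1.14 -0.21] w 0.0850 F [-0.2 -0.7  0.2]
(0.44, -0.3, 0.25, -40) [0.3989, -0.2796, -0.0021] [0.0001, 0.0, -0.6911]
```

>>> servo_tool(
  moves=[
    [0.4,-0.28,0,0,0,-0.69],
    [0.4,-0.28,0,0,0,-0.69],
    [0.4,-0.28,0,0,0,-0.69],
    [0.4,-0.28,0,0,0,-0.69],
    [0.4,-0.28,0,0,0,-0.69],
    [0.4,-0.28,0,0,0,-0.69],
    [0.4,-0.28,0,0,0,-0.69],
    [0.4,-0.28,0,0,0,-0.69],
    [0.4,-0.28,0,0,0,-0.69],
    [0.4,-0.28,0,0,0,-0.69],
  ],
  jaw=1,
  squeeze=40,
)

```text
t: 1.93
tool_pos: [0.4447, -0.2929, 0.2492]
tcp_rot: [-2.843, -1.337, -0.005]
contact_force: [0.9, 0.7, 0.3]
gripper_width: 0.0855
grasp_force: 0.0
```

```bash
python3 - <<'E'
from h import *
goal((.44,0.1,.22,0))
E
```

```text
t 1.93 pos [ 0.4447 -0.2929  0.2492] yaw -39.6 q [ 1.12  0.33 -0.7   1.84  0.24  1.06 -0.37] w 0.0855 F [0.9 0.7 0.3]
(0.44, 0.1, 0.22, 0) [0.3745, -0.3177, 0.0372] [0.0029, -0.0031, -0.8803]
```

>>> servo_tool(
  moves=[
    [0.374,-0.318,0.037,0,0,-0.88],
    [0.374,-0.318,0.037,0,0,-0.88],
    [0.374,-0.318,0.037,0,0,-0.88],
    [0.374,-0.318,0.037,0,0,-0.88],
    [0.374,-0.318,0.037,0,0,-0.88],
    [0.374,-0.318,0.037,0,0,-0.88],
    [0.374,-0.318,0.037,0,0,-0.88],
    [0.374,-0.318,0.037,0,0,-0.88],
    [0.374,-0.318,0.037,0,0,-0.88],
    [0.374,-0.318,0.037,0,0,-0.88],
  ],
)

```text
t: 2.77
tool_pos: [0.4379, 0.0988, 0.2193]
tcp_rot: [-2.224, -2.218, -0.004]
contact_force: [0.5, 0.2, 0.9]
gripper_width: 0.0854
grasp_force: 0.0
```

```bash
python3 - <<'E'
from h import *
goal((.388,.3145,.13,13.2),(.388,.3145,.08,13.2))
E
```

```text
t 2.77 pos [0.4379 0.0988 0.2193] yaw -0.1 q [ 0.62  0.28 -1.02  2.05  0.29  0.96 -0.55] w 0.0854 F [0.5 0.2 0.9]
(0.388, 0.3145, 0.13, 13.2) [0.2693, -0.0633, 0.112] [0.0025, -0.0021, -0.2966]
(0.388, 0.3145, 0.08, 13.2) [0.2691, -0.0634, 0.1745] [0.0025, -0.0021, -0.2966]
```

>>> servo_tool(
  moves=[
    [0.269,-0.063,0.112,0,0,-0.297],
    [0.269,-0.063,0.112,0,0,-0.297],
    [0.269,-0.063,0.112,0,0,-0.297],
    [0.269,-0.063,0.112,0,0,-0.297],
    [0.269,-0.063,0.112,0,0,-0.297],
    [0.269,-0.063,0.112,0,0,-0.297],
    [0.269,-0.063,0.112,0,0,-0.297],
    [0.269,-0.063,0.174,0,0,-0.297],
    [0.269,-0.063,0.174,0,0,-0.297],
    [0.269,-0.063,0.174,0,0,-0.297],
  ],
)

```text
t: 3.6
tool_pos: [0.3882, 0.307, 0.0774]
tcp_rot: [-1.957, -2.456, 0.009]
contact_force: [-0.1, 0.9, 0.8]
gripper_width: 0.085
grasp_force: 0.0
```

```bash
python3 - <<'E'
from h import *
snap('side','s1.png'); im=cv2.imread('pics/s1.png'); cv2.imwrite('pics/s1c.png',cv2.resize(im[120:230,290:450],None,fx=4.8,fy=4.8,interpolation=cv2.INTER_CUBIC))
goal((.388,.3145,.03,13.2))
E
```

```text
t 3.65 pos [0.3892 0.3079 0.079 ] yaw 12.9 q [-0.04  0.61 -0.84  2.04  0.65  0.78 -1.06] w 0.0852 F [0.1 0.2 0.5]
(0.388, 0.3145, 0.03, 13.2) [0.0084, 0.0006, 0.0612] [-0.0034, 0.0016, -0.0066]
```

View pics/s1c.png

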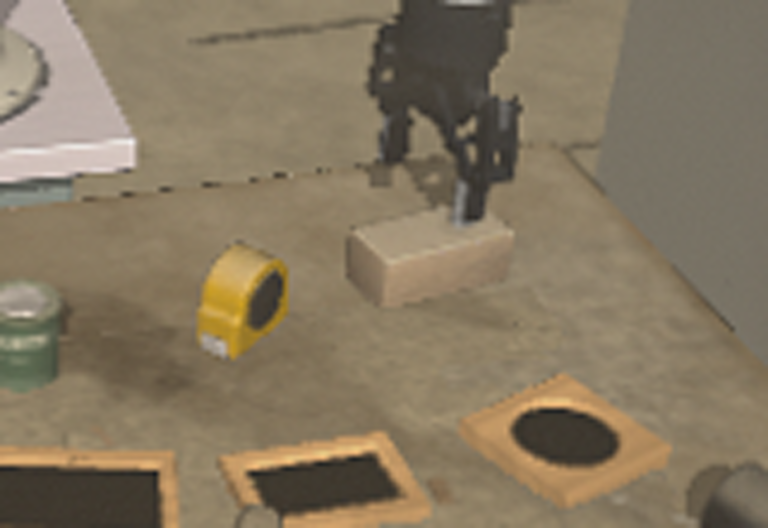

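The gripper stands over the block with one finger on each side of it. In the crop the measure is at (245,300), with its hook end low at (212,345). Now I descend and grip.

>>> servo_tool(
  moves=[
    [0.008,0,0.02,0,0,0],
    [0.008,0,0.04,0,0,0],
    [0.008,0,0.061,0,0,0],
    [0.008,0,0.061,0,0,0],
    [0.008,0,0.061,0,0,0],
    [0.008,0,0.061,0,0,0],
    [0.008,0,0.061,0,0,0],
    [0.008,0,0.061,0,0,0],
    [0.008,0,0.061,0,0,0],
    [0.008,0,0.061,0,0,0],
  ],
)

```text
t: 4.48
tool_pos: [0.3888, 0.3153, 0.0312]
tcp_rot: [1.958, 2.457, 0.001]
contact_force: [0.6, -0.3, -0.5]
gripper_width: 0.0856
grasp_force: 0.0
```

>>> servo_tool(
  moves=[
    [0,0,0,0,0,0],
    [0,0,0,0,0,0],
    [0,0,0,0,0,0],
    [0,0,0,0,0,0],
    [0,0,0,0,0,0],
    [0,0,0,0,0,0],
    [0,0,0,0,0,0],
    [0,0,0,0,0,0],
    [0,0,0,0,0,0],
    [0,0,0,0,0,0],
  ],
  jaw=0,
)

```text
t: 5.32
tool_pos: [0.3884, 0.3153, 0.0308]
tcp_rot: [1.958, 2.457, 0.0]
contact_force: [-0.2, -0.2, 6.0]
gripper_width: 0.0515
grasp_force: 42.5
```

```bash
python3 - <<'E'
from h import *
goal((.388,.3145,.12,13.2),(.48,.16,.15,0),(.5994,-.0041,.1,-13.5))
print(ctrl.observe()['grasp_force'])
E
```

```text
t 5.32 pos [0.3884 0.3153 0.0308] yaw 12.9 q [-0.12  0.69 -0.76  2.05  0.75  0.7  -1.15] w 0.0515 F [-0.2 -0.2  6. ]
(0.388, 0.3145, 0.12, 13.2) [-0.0009, -0.0007, -0.1114] [0.0002, -0.0002, -0.0063]
(0.48, 0.16, 0.15, 0) [-0.2148, 0.0682, -0.149] [0.0002, -0.0002, 0.287]
(0.5994, -0.0041, 0.1, -13.5) [-0.4481, 0.1678, -0.0865] [0.0002, -0.0002, 0.587]
42.51710593700409
```

>>> servo_tool(
  moves=[
    [0,0,-0.05,0,0,0],
    [0,0,-0.1,0,0,0],
    [-0.04,0.015,-0.13,0,0,0.05],
    [-0.08,0.03,-0.149,0,0,0.11],
    [-0.12,0.045,-0.149,0,0,0.17],
    [-0.16,0.06,-0.149,0,0,0.23],
    [-0.2,0.075,-0.149,0,0,0.28],
    [-0.24,0.09,-0.149,0,0,0.34],
    [-0.28,0.105,-0.149,0,0,0.4],
    [-0.32,0.12,-0.149,0,0,0.46],
  ],
)

```text
t: 6.15
tool_pos: [0.5394, 0.0851, 0.1494]
tcp_rot: [-2.37, -2.062, 0.001]
contact_force: [-0.1, 0.1, -1.0]
gripper_width: 0.0512
grasp_force: 43.1
```

```bash
python3 - <<'E'
from h import *
goal((.5994,-.0041,.08,-13.5),(.5994,-.0041,.0425,-13.5))
E
```

```text
t 6.15 pos [0.5394 0.0851 0.1494] yaw -7.9 q [ 0.43  0.54 -0.82  1.89  0.49  0.92 -0.76] w 0.0512 F [-0.1  0.1 -1. ]
(0.5994, -0.0041, 0.08, -13.5) [-0.1, 0.0897, 0.0867] [-0.0009, 0.0005, 0.1236]
(0.5994, -0.0041, 0.0425, -13.5) [-0.1, 0.0897, 0.1336] [-0.0009, 0.0005, 0.1236]
```

>>> servo_tool(
  moves=[
    [-0.033,0.03,0.02,0,0,0.04],
    [-0.066,0.06,0.04,0,0,0.08],
    [-0.1,0.09,0.06,0,0,0.124],
    [-0.1,0.09,0.087,0,0,0.124],
    [-0.1,0.09,0.087,0,0,0.124],
    [-0.1,0.09,0.087,0,0,0.124],
    [-0.1,0.09,0.087,0,0,0.124],
    [-0.1,0.09,0.087,0,0,0.124],
    [-0.1,0.09,0.087,0,0,0.124],
    [-0.1,0.09,0.087,0,0,0.124],
  ],
)

```text
t: 6.98
tool_pos: [0.6002, -0.0011, 0.0815]
tcp_rot: [2.463, 1.949, 0.002]
contact_force: [-0.8, -1.0, -1.2]
gripper_width: 0.0512
grasp_force: 43.1
```

```bash
python3 - <<'E'
from h import *
goal((.5994,-.0041,.0425,-13.5),(.5994,-.0041,.0405,-13.5))
snap('side','s2.png'); im=cv2.imread('pics/s2.png'); cv2.imwrite('pics/s2c.png',cv2.resize(im[150:260,240:400],None,fx=4.8,fy=4.8,interpolation=cv2.INTER_CUBIC))
E
```

```text
t 6.98 pos [ 0.6002 -0.0011  0.0815] yaw -13.3 q [ 0.47  0.7  -0.7   1.79  0.58  0.86 -0.73] w 0.0512 F [-0.8 -1.  -1.2]
(0.5994, -0.0041, 0.0425, -13.5) [-0.0039, -0.0002, 0.0488] [0.0023, -0.0004, 0.0048]
(0.5994, -0.0041, 0.0405, -13.5) [-0.0039, -0.0002, 0.0513] [0.0023, -0.0004, 0.0048]
```

View pics/s2c.png

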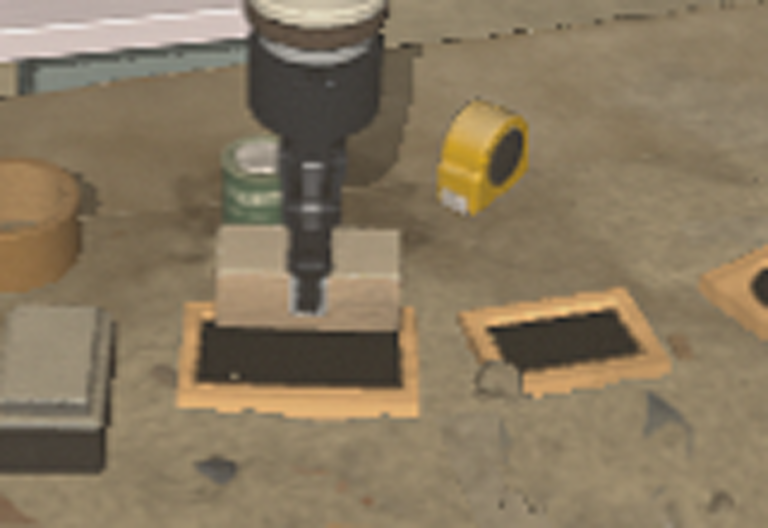

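The block hangs level over the pocket and lines up with it, so I lower it, release and back off.

>>> servo_tool(
  moves=[
    [-0.004,0,0.012,0,0,0],
    [-0.004,0,0.024,0,0,0],
    [-0.004,0,0.036,0,0,0],
    [-0.004,0,0.044,0,0,0],
    [-0.004,0,0.048,0,0,0],
    [-0.004,0,0.0505,0,0,0],
    [-0.004,0,0.0505,0,0,0],
    [-0.004,0,0.0505,0,0,0],
    [-0.004,0,0.0505,0,0,0],
    [-0.004,0,0.0505,0,0,0],
  ],
)

```text
t: 7.87
tool_pos: [0.5981, -0.0052, 0.0409]
tcp_rot: [2.465, 1.948, -0.004]
contact_force: [-7.5, -2.0, 14.5]
gripper_width: 0.0518
grasp_force: 45.1
```

>>> servo_tool(
  moves=[
    [0,0,0,0,0,0],
    [0,0,0,0,0,0],
    [0,0,0,0,0,0],
    [0,0,0,0,0,0],
    [0,0,0,0,0,0],
    [0,0,0,0,0,0],
    [0,0,-0.02,0,0,0],
    [0,0,-0.05,0,0,0],
    [0,0,-0.09,0,0,0],
    [0,0,-0.13,0,0,0],
  ],
  jaw=1,
)

```text
t: 8.7
tool_pos: [0.5983, -0.0047, 0.1455]
tcp_rot: [-2.463, -1.948, 0.001]
contact_force: [1.7, -0.4, 0.7]
gripper_width: 0.0854
grasp_force: 0.0
```

```bash
python3 - <<'E'
from h import *
goal((.4313,.1557,.15,40.8),(.4313,.1557,.11,40.8))
E
```

```text
t 8.70 pos [ 0.5983 -0.0047  0.1455] yaw -13.3 q [ 0.52  0.62 -0.76  1.76  0.5   0.97 -0.67] w 0.0854 F [ 1.7 -0.4  0.7]
(0.4313, 0.1557, 0.15, 40.8) [0.147, -0.2494, -0.0052] [-0.0014, -0.001, -1.203]
(0.4313, 0.1557, 0.11, 40.8) [0.147, -0.2494, 0.0448] [-0.0014, -0.001, -1.203]
```

>>> servo_tool(
  moves=[
    [0.015,-0.025,0,0,0,-0.12],
    [0.03,-0.05,0,0,0,-0.24],
    [0.044,-0.075,0,0,0,-0.36],
    [0.059,-0.1,0,0,0,-0.48],
    [0.074,-0.125,0,0,0,-0.6],
    [0.088,-0.15,0,0,0,-0.72],
    [0.103,-0.175,0,0,0,-0.84],
    [0.118,-0.2,0,0,0,-0.95],
    [0.132,-0.225,0,0,0,-1],
    [0.146,-0.248,0,0,0,-1],
  ],
)

```text
t: 9.53
tool_pos: [0.432, 0.1552, 0.1448]
tcp_rot: [1.528, 2.744, -0.0]
contact_force: [0.6, -0.2, -1.2]
gripper_width: 0.0853
grasp_force: 0.0
```

```bash
python3 - <<'E'
from h import *
goal((.433,.157,.11,39),(.433,.157,.034,39))
im=snap('top','t2.png'); b=cv2.imread('pics/t2.png')
c=cv2.convertScaleAbs(cv2.resize(b[140:265,110:290],None,fx=4.4,fy=4.4,interpolation=cv2.INTER_CUBIC),alpha=1.5)
cv2.imwrite('pics/t2c.png',c)
E
```

```text
t 9.53 pos [0.432  0.1552 0.1448] yaw 31.8 q [ 0.46  0.48 -1.05  2.09  0.55  0.87 -0.35] w 0.0853 F [ 0.6 -0.2 -1.2]
(0.433, 0.157, 0.11, 39) [0.0013, 0.0022, 0.0435] [0.0004, 0.0011, -0.1603]
(0.433, 0.157, 0.034, 39) [0.0014, 0.0022, 0.1385] [0.0004, 0.0011, -0.1603]
```

View pics/t2c.png

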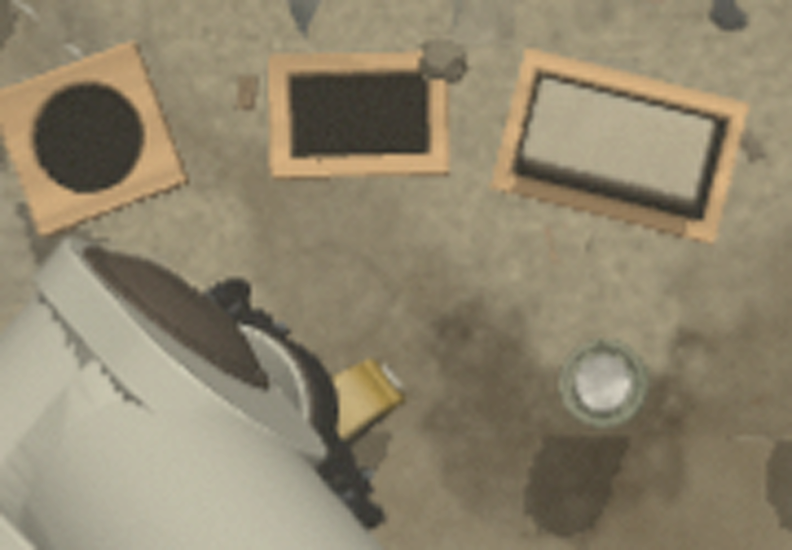

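The block sits inside its pocket and is aligned, with its top centre at about (620,140) in the crop. The gripper stands over the measure, so I go down onto it.

>>> servo_tool(
  moves=[
    [0.001,0.002,0.01,0,0,-0.08],
    [0.001,0.002,0.02,0,0,-0.16],
    [0.001,0.002,0.05,0,0,-0.16],
    [0.001,0.002,0.08,0,0,-0.16],
    [0.001,0.002,0.11,0,0,-0.16],
    [0.001,0.002,0.138,0,0,-0.16],
    [0.001,0.002,0.138,0,0,-0.16],
    [0.001,0.002,0.138,0,0,-0.16],
    [0.001,0.002,0.138,0,0,-0.16],
    [0.001,0.002,0.138,0,0,-0.16],
  ],
)

```text
t: 10.42
tool_pos: [0.4351, 0.1565, 0.0351]
tcp_rot: [1.356, 2.832, 0.003]
contact_force: [0.1, 0.3, 0.2]
gripper_width: 0.0852
grasp_force: 0.0
```

>>> servo_tool(
  moves=[
    [0,0,0,0,0,0],
    [0,0,0,0,0,0],
    [0,0,0,0,0,0],
    [0,0,0,0,0,0],
    [0,0,0,0,0,0],
    [0,0,0,0,0,0],
    [0,0,0,0,0,0],
    [0,0,0,0,0,0],
    [0,0,0,0,0,0],
    [0,0,0,0,0,0],
  ],
  jaw=0,
)

```text
t: 11.25
tool_pos: [0.4342, 0.156, 0.0339]
tcp_rot: [1.356, 2.833, 0.0]
contact_force: [-0.5, -1.5, 6.1]
gripper_width: 0.034
grasp_force: 39.5
```

```bash
python3 - <<'E'
from h import *
goal((.433,.157,.11,39),(.6178,.1598,.11,2.2))
print(ctrl.observe()['grasp_force'])
E
```

```text
t 11.25 pos [0.4342 0.156  0.0339] yaw 38.8 q [ 0.3   0.67 -0.85  2.14  0.82  0.7  -0.44] w 0.0340 F [-0.5 -1.5  6.1]
(0.433, 0.157, 0.11, 39) [0.0019, -0.0004, -0.0951] [0.0005, 0.0009, -0.0036]
(0.6178, 0.1598, 0.11, 2.2) [-0.1403, 0.1817, -0.0949] [0.0008, 0.0007, 0.8141]
39.49608575378079
```

>>> servo_tool(
  moves=[
    [0,0,-0.04,0,0,0],
    [0,0,-0.08,0,0,0],
    [-0.018,0.023,-0.095,0,0,0.1],
    [-0.036,0.046,-0.095,0,0,0.21],
    [-0.054,0.07,-0.095,0,0,0.32],
    [-0.072,0.093,-0.095,0,0,0.43],
    [-0.09,0.116,-0.095,0,0,0.54],
    [-0.108,0.14,-0.095,0,0,0.64],
    [-0.126,0.163,-0.095,0,0,0.74],
    [-0.14,0.182,-0.095,0,0,0.814],
  ],
)

```text
t: 12.08
tool_pos: [0.6187, 0.1595, 0.1088]
tcp_rot: [-2.183, -2.259, 0.001]
contact_force: [0.0, -0.6, -1.7]
gripper_width: 0.0342
grasp_force: 41.1
```

```bash
python3 - <<'E'
from h import *
goal((.6178,.1598,.075,2.2))
for n in('side','top'): snap(n,n+'3.png')
b=cv2.imread('pics/top3.png'); a=cv2.imread('pics/side3.png')
c=[cv2.convertScaleAbs(cv2.resize(q,(392,546),interpolation=cv2.INTER_CUBIC),alpha=1.4) for q in (b[120:259,140:240],a[130:269,300:400])]
cv2.imwrite('pics/m3.png',np.hstack(c))
E
```

```text
t 12.08 pos [0.6187 0.1595 0.1088] yaw 1.9 q [ 0.23  0.74 -0.76  1.67  0.59  0.97 -0.71] w 0.0342 F [ 0.  -0.6 -1.7]
(0.6178, 0.1598, 0.075, 2.2) [0.0005, -0.0011, 0.0422] [-0.0008, 0.0005, -0.0058]
```

View pics/m3.png

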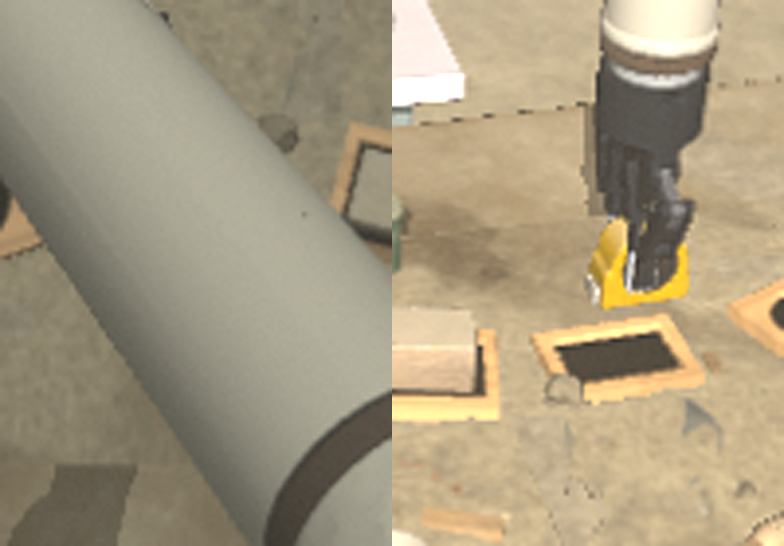

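The side view shows the measure held upright above its pocket, with the hook toward -y. I check its extents along y.

```bash
python3 - <<'E'
from h import *
q=[(605,305),(688,297),(590,295),(690,250)]
print(world('side',[(130+v/3.93,300+(u-392)/3.92) for u,v in q],.075).round(3))
print(pix('side',[(.636,.1598-.035,.075),(.636,.1598+.035,.075)]).round(1),[(round(130+v/3.93,1),round(300+(u-392)/3.92,1)) for u,v in q])
E
```

```text
[[0.637 0.139 0.075]
 [0.639 0.202 0.075]
 [0.623 0.132 0.075]
 [0.582 0.225 0.075]]
[[208.  349.7]
 [205.3 372.8]] [(207.6, 354.3), (205.6, 375.5), (205.1, 350.5), (193.6, 376.0)]
```

The measure spans y of roughly 0.131 to 0.203, so its centre is about 6 mm too far toward +y. I compensate and lower.

```bash
python3 - <<'E'
from h import *
goal((.6178,.154,.065,2.2),(.6178,.154,.0437,2.2))
E
```

```text
t 12.18 pos [0.6202 0.1595 0.109 ] yaw 2.0 q [ 0.23  0.74 -0.76  1.67  0.59  0.97 -0.7 ] w 0.0336 F [ 0.1 -0.5 -2.4]
(0.6178, 0.154, 0.065, 2.2) [-0.0067, -0.0034, 0.0549] [0.002, -0.0005, -0.0048]
(0.6178, 0.154, 0.0437, 2.2) [-0.0068, -0.0034, 0.0816] [0.002, -0.0005, -0.0048]
```

>>> servo_tool(
  moves=[
    [-0.007,-0.002,0.02,0,0,0],
    [-0.007,-0.002,0.04,0,0,0],
    [-0.007,-0.002,0.056,0,0,0],
    [-0.007,-0.002,0.064,0,0,0],
    [-0.007,-0.002,0.071,0,0,0],
    [-0.007,-0.002,0.077,0,0,0],
    [-0.007,-0.002,0.0815,0,0,0],
    [-0.007,-0.002,0.0815,0,0,0],
    [-0.007,-0.002,0.0815,0,0,0],
    [-0.007,-0.002,0.0815,0,0,0],
  ],
)

```text
t: 13.02
tool_pos: [0.6164, 0.1546, 0.0447]
tcp_rot: [2.178, 2.263, 0.001]
contact_force: [-0.3, -0.6, -2.1]
gripper_width: 0.0334
grasp_force: 41.3
```

```bash
python3 - <<'E'
from h import *
goal((.6178,.154,.0437,2.2))
snap('side','s4.png'); im=cv2.imread('pics/s4.png'); cv2.imwrite('pics/s4c.png',cv2.resize(im[160:250,300:420],None,fx=6,fy=6,interpolation=cv2.INTER_CUBIC))
E
```

```text
t 13.02 pos [0.6164 0.1546 0.0447] yaw 2.2 q [ 0.21  0.81 -0.7   1.71  0.66  0.87 -0.74] w 0.0334 F [-0.3 -0.6 -2.1]
(0.6178, 0.154, 0.0437, 2.2) [-0.0008, 0.0017, 0.0013] [0.001, -0.0002, 0.0001]
```

View pics/s4c.png

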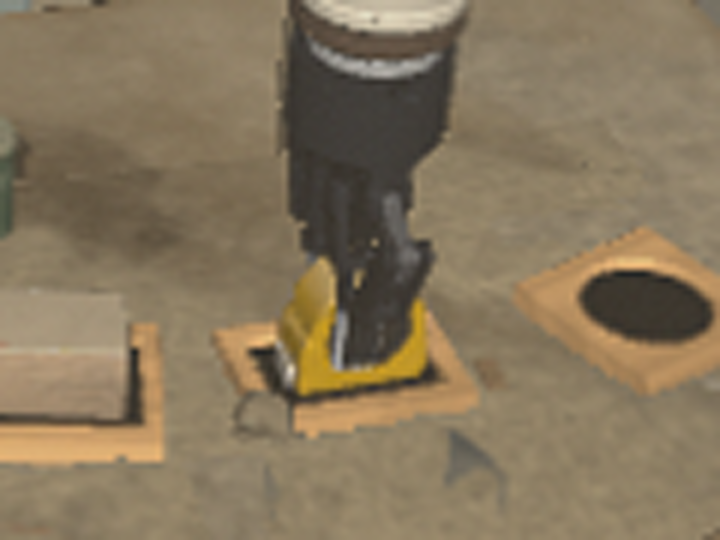

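The measure is inside the pocket with dark margin all round and just clear of the floor. I lower 2 mm more and release.

>>> servo_tool(
  moves=[
    [0,0.001,0.0015,0,0,0],
    [0,0.001,0.0025,0,0,0],
    [0,0.001,0.0025,0,0,0],
    [0,0.001,0.0025,0,0,0],
    [0,0.001,0.0025,0,0,0],
    [0,0.001,0.0025,0,0,0],
    [0,0.001,0.0025,0,0,0],
    [0,0.001,0.0025,0,0,0],
    [0,0.001,0.0025,0,0,0],
    [0,0.001,0.0025,0,0,0],
  ],
)

```text
t: 13.9
tool_pos: [0.617, 0.1545, 0.0439]
tcp_rot: [2.178, 2.263, -0.0]
contact_force: [-3.8, -2.2, 10.1]
gripper_width: 0.0335
grasp_force: 42.5
```

>>> servo_tool(
  moves=[
    [0,0,0,0,0,0],
    [0,0,0,0,0,0],
    [0,0,0,0,0,0],
    [0,0,0,0,0,0],
    [0,0,0,0,0,0],
    [0,0,0,0,0,0],
    [0,0,-0.02,0,0,0],
    [0,0,-0.05,0,0,0],
    [0,0,-0.09,0,0,0],
    [0,0,-0.13,0,0,0],
  ],
  jaw=1,
)

```text
t: 14.73
tool_pos: [0.6163, 0.1546, 0.1479]
tcp_rot: [-2.177, -2.264, 0.001]
contact_force: [0.7, -0.0, 0.4]
gripper_width: 0.0854
grasp_force: 0.0
```

```bash
python3 - <<'E'
from h import *
goal((.4505,.0014,.15,0),(.4505,.0014,.11,0))
E
```

```text
t 14.73 pos [0.6163 0.1546 0.1479] yaw 2.2 q [ 0.27  0.69 -0.79  1.66  0.55  1.03 -0.67] w 0.0854 F [ 0.7 -0.   0.4]
(0.4505, 0.0014, 0.15, 0) [-0.1832, -0.2145, -0.0024] [-0.0017, -0.0002, 0.0497]
(0.4505, 0.0014, 0.11, 0) [-0.1832, -0.2145, 0.0476] [-0.0017, -0.0002, 0.0497]
```

>>> servo_tool(
  moves=[
    [-0.025,-0.03,0,0,0,0.05],
    [-0.06,-0.07,0,0,0,0.05],
    [-0.095,-0.11,0,0,0,0.05],
    [-0.13,-0.15,0,0,0,0.05],
    [-0.16,-0.187,0,0,0,0.05],
    [-0.183,-0.214,0,0,0,0.05],
    [-0.183,-0.214,0.02,0,0,0.05],
    [-0.183,-0.214,0.045,0,0,0.05],
    [-0.183,-0.214,0.045,0,0,0.05],
    [-0.183,-0.214,0.045,0,0,0.05],
  ],
)

```text
t: 15.57
tool_pos: [0.4512, 0.0018, 0.1108]
tcp_rot: [-2.221, -2.221, 0.001]
contact_force: [-0.4, 0.6, 0.4]
gripper_width: 0.0856
grasp_force: 0.0
```

```bash
python3 - <<'E'
from h import *
goal((.4505,.0014,.034,0))
snap('side','s5.png'); im=cv2.imread('pics/s5.png'); cv2.imwrite('pics/s5c.png',cv2.resize(im[140:250,250:410],None,fx=4.8,fy=4.8,interpolation=cv2.INTER_CUBIC))
print(world('side',ctrl.place_of('side','tin')[0]['centre'],0), world('side',ctrl.place_of('side','measure')[0]['centre'],0.01))
E
```

```text
t 15.57 pos [0.4512 0.0018 0.1108] yaw -0.0 q [ 0.65  0.46 -0.84  2.13  0.5   0.76 -0.52] w 0.0856 F [-0.4  0.6  0.4]
(0.4505, 0.0014, 0.034, 0) [-0.0005, -0.0008, 0.096] [-0.0011, 0.0, -0.0003]
[[0.43431425 0.00307648 0.        ]] [[0.62302107 0.15864534 0.01      ]]
```

View pics/s5c.png

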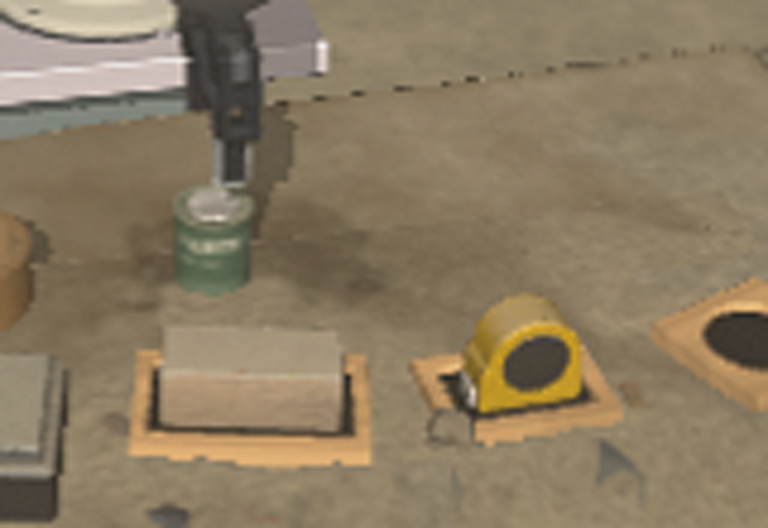

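The block and the measure are both seated upright in their pockets. The finger looks a little right of the tin's axis at (213,203), so I check that against the projection.

```bash
python3 - <<'E'
from h import *
P=pix('side',[(.4505,.0014,.061),(.4505,.0014,0.),(.4932,.0018,.1)]); print(((P[:,::-1]-[250,140])*4.8).round())
print(world('side',[(140+205/4.8,250+213/4.8)],.061))
E
```

```text
[[213. 197.]
 [212. 272.]
 [227. 183.]]
[[ 4.59605556e-01 -1.99430941e-04  6.10000000e-02]]
```

>>> servo_tool(
  moves=[
    [0,0.001,0.02,0,0,0],
    [0,0.001,0.045,0,0,0],
    [0,0.001,0.07,0,0,0],
    [0,0.001,0.096,0,0,0],
    [0,0.001,0.096,0,0,0],
    [0,0.001,0.096,0,0,0],
    [0,0.001,0.096,0,0,0],
    [0,0.001,0.096,0,0,0],
    [0,0.001,0.096,0,0,0],
    [0,0.001,0.096,0,0,0],
  ],
)

```text
t: 16.55
tool_pos: [0.4531, 0.0014, 0.0344]
tcp_rot: [2.222, 2.219, 0.002]
contact_force: [0.5, -0.2, 0.4]
gripper_width: 0.0852
grasp_force: 0.0
```

>>> servo_tool(
  moves=[
    [0,0,0,0,0,0],
    [0,0,0,0,0,0],
    [0,0,0,0,0,0],
    [0,0,0,0,0,0],
    [0,0,0,0,0,0],
    [0,0,0,0,0,0],
    [0,0,0,0,0,0],
    [0,0,0,0,0,0],
    [0,0,0,0,0,0],
    [0,0,0,0,0,0],
  ],
  jaw=0,
)

```text
t: 17.38
tool_pos: [0.4522, 0.0014, 0.0338]
tcp_rot: [2.222, 2.22, -0.001]
contact_force: [-0.5, -0.1, 6.3]
gripper_width: 0.0529
grasp_force: 41.0
```

```bash
python3 - <<'E'
from h import *
goal((.45,.0,.15,0),(.6,.33,.15,10),(.6,.33,.09,10))
print(ctrl.observe()['grasp_force'])
E
```

```text
t 17.38 pos [0.4522 0.0014 0.0338] yaw -0.1 q [ 0.52  0.59 -0.7   2.16  0.68  0.61 -0.66] w 0.0529 F [-0.5 -0.1  6.3]
(0.45, 0.0, 0.15, 0) [-0.0018, -0.0028, -0.1452] [-0.0003, 0.0008, -0.0012]
(0.6, 0.33, 0.15, 10) [0.4108, 0.1844, -0.1455] [-0.0003, 0.0008, -0.2234]
(0.6, 0.33, 0.09, 10) [0.4109, 0.1844, -0.0705] [-0.0003, 0.0008, -0.2234]
41.03931963443756
```

>>> servo_tool(
  moves=[
    [0,0,-0.05,0,0,0],
    [0,0,-0.1,0,0,0],
    [0.03,0.013,-0.14,0,0,-0.02],
    [0.075,0.034,-0.145,0,0,-0.04],
    [0.12,0.054,-0.145,0,0,-0.07],
    [0.165,0.074,-0.145,0,0,-0.1],
    [0.21,0.094,-0.145,0,0,-0.12],
    [0.255,0.114,-0.145,0,0,-0.14],
    [0.3,0.135,-0.145,0,0,-0.17],
    [0.345,0.155,-0.145,0,0,-0.19],
  ],
)

```text
t: 18.22
tool_pos: [0.5767, 0.2787, 0.1487]
tcp_rot: [-2.05, -2.381, 0.002]
contact_force: [1.1, 0.6, -1.7]
gripper_width: 0.0528
grasp_force: 43.7
```

```bash
python3 - <<'E'
from h import *
goal((.6,.33,.15,10),(.6,.33,.065,10))
E
```

```text
t 18.22 pos [0.5767 0.2787 0.1487] yaw 8.5 q [ 0.08  0.71 -0.83  1.65  0.59  1.05 -0.78] w 0.0528 F [ 1.1  0.6 -1.7]
(0.6, 0.33, 0.15, 10) [0.0591, 0.0383, -0.0017] [-0.0016, 0.001, -0.0323]
(0.6, 0.33, 0.065, 10) [0.0592, 0.0384, 0.1045] [-0.0016, 0.001, -0.0323]
```

>>> servo_tool(
  moves=[
    [0.03,0.02,0,0,0,-0.03],
    [0.059,0.038,0.01,0,0,-0.03],
    [0.059,0.038,0.04,0,0,-0.03],
    [0.059,0.038,0.075,0,0,-0.03],
    [0.059,0.038,0.104,0,0,-0.03],
    [0.059,0.038,0.104,0,0,-0.03],
    [0.059,0.038,0.104,0,0,-0.03],
    [0.059,0.038,0.104,0,0,-0.03],
    [0.059,0.038,0.104,0,0,-0.03],
    [0.059,0.038,0.104,0,0,-0.03],
  ],
)

```text
t: 19.05
tool_pos: [0.6007, 0.3292, 0.0685]
tcp_rot: [2.022, 2.403, 0.005]
contact_force: [-0.3, 0.0, -2.0]
gripper_width: 0.0531
grasp_force: 43.7
```

```bash
python3 - <<'E'
from h import *
goal((.6,.33,.0434,10))
snap('side','s6.png'); im=cv2.imread('pics/s6.png'); cv2.imwrite('pics/s6c.png',cv2.resize(im[150:240,340:460],None,fx=6,fy=6,interpolation=cv2.INTER_CUBIC))
P=pix('side',[(.6,.33,.0312),(.6,.303,.0312),(.6,.357,.0312),(.6,.33,.092)]); print(((P[:,::-1]-[340,150])*6).round())
E
```

```text
t 19.05 pos [0.6007 0.3292 0.0685] yaw 9.8 q [-0.05  0.86 -0.76  1.56  0.68  0.99 -0.84] w 0.0531 F [-0.3  0.  -2. ]
(0.6, 0.33, 0.0434, 10) [0.0011, -0.0009, 0.0313] [0.0038, -0.0013, -0.0038]
[[411. 330.]
 [362. 335.]
 [459. 324.]
 [432. 232.]]
```

View pics/s6c.png

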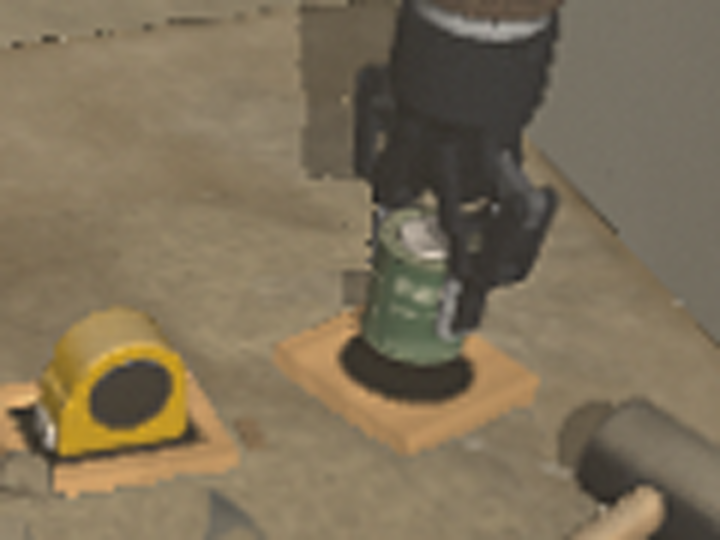

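The tin hangs upright over the round pocket and matches its projected position (362 to 463 in the crop). I lower it, release and retreat.

>>> servo_tool(
  moves=[
    [0.001,0,0.008,0,0,0],
    [0.001,0,0.016,0,0,0],
    [0.001,0,0.022,0,0,0],
    [0.001,0,0.027,0,0,0],
    [0.001,0,0.03,0,0,0],
    [0.001,0,0.0315,0,0,0],
    [0.001,0,0.0315,0,0,0],
    [0.001,0,0.0315,0,0,0],
    [0.001,0,0.0315,0,0,0],
    [0.001,0,0.0315,0,0,0],
  ],
)

```text
t: 19.93
tool_pos: [0.5991, 0.329, 0.0439]
tcp_rot: [2.022, 2.403, -0.003]
contact_force: [-7.0, -7.2, 20.4]
gripper_width: 0.0528
grasp_force: 45.6
```

```bash
python3 - <<'E'
from h import *
goal((.6,.33,.0434,10))
E
```

```text
t 19.93 pos [0.5991 0.329  0.0439] yaw 9.8 q [-0.06  0.89 -0.74  1.57  0.7   0.96 -0.86] w 0.0528 F [-7.  -7.2 20.4]
(0.6, 0.33, 0.0434, 10) [0.001, 0.0013, 0.0006] [-0.0006, 0.0028, -0.0035]
```

The tin is seated (10.1 mm above its pick height). I release it and head for the roll.

>>> servo_tool(
  moves=[
    [0,0,0,0,0,0],
    [0,0,0,0,0,0],
    [0,0,0,0,0,0],
    [0,0,0,0,0,0],
    [0,0,0,0,0,0],
    [0,0,0,0,0,0],
    [0,0,-0.02,0,0,0],
    [0,0,-0.06,0,0,0],
    [0,0,-0.1,0,0,0],
    [0,0,-0.15,0,0,0],
  ],
  jaw=1,
)

```text
t: 20.77
tool_pos: [0.5983, 0.3289, 0.1616]
tcp_rot: [-2.021, -2.403, 0.004]
contact_force: [1.6, 0.6, 0.2]
gripper_width: 0.0855
grasp_force: 0.0
```

```bash
python3 - <<'E'
from h import *
goal((.48,.0,.165,5))
E
```

```text
t 20.77 pos [0.5983 0.3289 0.1616] yaw 9.9 q [-0.01  0.76 -0.82  1.52  0.59  1.13 -0.79] w 0.0855 F [1.6 0.6 0.2]
(0.48, 0.0, 0.165, 5) [-0.3796, -0.2163, -0.0034] [-0.0036, 0.0009, 0.1085]
```

>>> servo_tool(
  moves=[
    [-0.038,-0.022,0,0,0,0.02],
    [-0.08,-0.045,0,0,0,0.04],
    [-0.12,-0.068,0,0,0,0.06],
    [-0.16,-0.091,0,0,0,0.1],
    [-0.2,-0.114,0,0,0,0.1],
    [-0.24,-0.137,0,0,0,0.1],
    [-0.28,-0.16,0,0,0,0.1],
    [-0.32,-0.182,0,0,0,0.1],
    [-0.36,-0.205,0,0,0,0.1],
    [-0.38,-0.216,0,0,0,0.1],
  ],
  jaw=0.5,
)

```text
t: 21.6
tool_pos: [0.4794, -0.0043, 0.1615]
tcp_rot: [2.119, 2.318, -0.006]
contact_force: [-0.2, 0.0, -0.4]
gripper_width: 0.0427
grasp_force: 0.0
```

```bash
python3 - <<'E'
from h import *
goal((.4876,-.1656,.15,0),(.4876,-.1656,.1,0))
E
```

```text
t 21.60 pos [ 0.4794 -0.0043  0.1615] yaw 5.1 q [ 0.72  0.43 -0.92  2.03  0.45  0.89 -0.36] w 0.0427 F [-0.2  0.  -0.4]
(0.4876, -0.1656, 0.15, 0) [-0.2016, -0.0079, 0.0151] [-0.0019, 0.0045, 0.1142]
(0.4876, -0.1656, 0.1, 0) [-0.2014, -0.0078, 0.0776] [-0.0019, 0.0045, 0.1142]
```

>>> servo_tool(
  moves=[
    [-0.04,-0.002,0,0,0,0.03],
    [-0.085,-0.004,0.005,0,0,0.06],
    [-0.13,-0.006,0.01,0,0,0.114],
    [-0.17,-0.007,0.015,0,0,0.114],
    [-0.2,-0.008,0.015,0,0,0.114],
    [-0.2015,-0.008,0.04,0,0.004,0.114],
    [-0.2015,-0.008,0.07,0,0.004,0.114],
    [-0.2015,-0.008,0.0776,0,0.004,0.114],
    [-0.2015,-0.008,0.0776,0,0.004,0.114],
    [-0.2015,-0.008,0.0776,0,0.004,0.114],
  ],
)

```text
t: 22.43
tool_pos: [0.4903, -0.16, 0.0999]
tcp_rot: [-2.214, -2.226, -0.004]
contact_force: [-0.4, -0.2, 0.3]
gripper_width: 0.0424
grasp_force: 0.0
```

```bash
python3 - <<'E'
from h import *
goal((.4876,-.1656,.034,0))
snap('side','s7.png'); im=cv2.imread('pics/s7.png'); cv2.imwrite('pics/s7c.png',cv2.resize(im[130:260,170:330],None,fx=4.6,fy=4.6,interpolation=cv2.INTER_CUBIC))
E
```

```text
t 22.43 pos [ 0.4903 -0.16    0.0999] yaw 0.3 q [ 0.89  0.57 -0.79  1.99  0.55  0.81 -0.21] w 0.0424 F [-0.4 -0.2  0.3]
(0.4876, -0.1656, 0.034, 0) [-0.0073, -0.0034, 0.0823] [0.0002, -0.0043, 0.0068]
```

View pics/s7c.png

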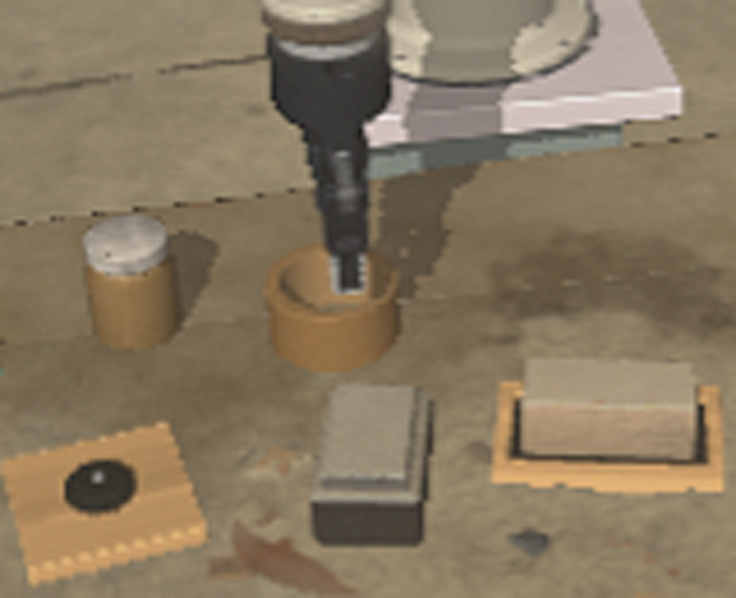

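The gripper stands over the roll's far wall, still about 6 mm to the +y side. I correct that, descend and pinch.

>>> servo_tool(
  moves=[
    [-0.007,-0.003,0.0,0,-0.004,0.007],
    [-0.007,-0.003,0.02,0,-0.004,0.007],
    [-0.007,-0.003,0.04,0,-0.004,0.007],
    [-0.007,-0.003,0.06,0,-0.004,0.007],
    [-0.007,-0.003,0.082,0,-0.004,0.007],
    [-0.007,-0.003,0.082,0,-0.004,0.007],
    [-0.007,-0.003,0.082,0,-0.004,0.007],
    [-0.007,-0.003,0.082,0,-0.004,0.007],
    [-0.007,-0.003,0.082,0,-0.004,0.007],
    [-0.007,-0.003,0.082,0,-0.004,0.007],
  ],
)

```text
t: 23.32
tool_pos: [0.4884, -0.1665, 0.0346]
tcp_rot: [2.222, 2.218, 0.001]
contact_force: [0.1, -0.6, -0.5]
gripper_width: 0.0432
grasp_force: 0.0
```

>>> servo_tool(
  moves=[
    [0,0,0,0,0,0],
    [0,0,0,0,0,0],
    [0,0,0,0,0,0],
    [0,0,0,0,0,0],
    [0,0,0,0,0,0],
    [0,0,0,0,0,0],
    [0,0,0,0,0,0],
    [0,0,0,0,0,0],
    [0,0,0,0,0,0],
    [0,0,0,0,0,0],
  ],
  jaw=0,
)

```text
t: 24.15
tool_pos: [0.4877, -0.1667, 0.0339]
tcp_rot: [2.223, 2.219, -0.001]
contact_force: [-1.2, -1.3, 6.3]
gripper_width: 0.0103
grasp_force: 37.8
```

```bash
python3 - <<'E'
from h import *
goal((.4876,-.1656,.15,0),(.6455,-.328,.15,0))
print(ctrl.observe()['grasp_force'])
E
```

```text
t 24.15 pos [ 0.4877 -0.1667  0.0339] yaw -0.1 q [ 0.83  0.67 -0.69  2.01  0.67  0.69 -0.29] w 0.0103 F [-1.2 -1.3  6.3]
(0.4876, -0.1656, 0.15, 0) [0.0012, -0.0001, -0.1451] [0.0, 0.0013, -0.0022]
(0.6455, -0.328, 0.15, 0) [-0.2015, 0.1976, -0.1449] [0.0, 0.0013, -0.0022]
37.808724913193146
```

>>> servo_tool(
  moves=[
    [0,0,-0.05,0,0,0],
    [0,0,-0.1,0,0,0],
    [-0.03,0.03,-0.14,0,0,0],
    [-0.06,0.059,-0.145,0,0,0],
    [-0.09,0.088,-0.145,0,0,0],
    [-0.12,0.118,-0.145,0,0,0],
    [-0.15,0.147,-0.145,0,0,0],
    [-0.18,0.177,-0.145,0,0,0],
    [-0.203,0.198,-0.145,0,0,0],
    [-0.203,0.198,-0.145,0,0,0],
  ],
)

```text
t: 24.98
tool_pos: [0.6474, -0.3339, 0.148]
tcp_rot: [2.227, 2.212, -0.0]
contact_force: [-0.4, 0.0, -1.1]
gripper_width: 0.0106
grasp_force: 38.6
```

```bash
python3 - <<'E'
from h import *
goal((.646,-.329,.08,0))
E
```

```text
t 24.98 pos [ 0.6474 -0.3339  0.148 ] yaw -0.4 q [ 0.88  0.82 -0.73  1.4   0.57  1.14  0.06] w 0.0106 F [-0.4  0.  -1.1]
(0.646, -0.329, 0.08, 0) [0.0063, -0.0019, 0.085] [0.0019, 0.0021, -0.0085]
```

>>> servo_tool(
  moves=[
    [0.003,-0.002,0.02,0,0,-0.005],
    [0.004,-0.002,0.045,0,0,-0.005],
    [0.004,-0.002,0.07,0,0,-0.005],
    [0.004,-0.002,0.085,0,0,-0.005],
    [0.004,-0.002,0.085,0,0,-0.005],
    [0.004,-0.002,0.085,0,0,-0.005],
    [0.004,-0.002,0.085,0,0,-0.005],
    [0.004,-0.002,0.085,0,0,-0.005],
    [0.004,-0.002,0.085,0,0,-0.005],
    [0.004,-0.002,0.085,0,0,-0.005],
  ],
)

```text
t: 25.82
tool_pos: [0.6447, -0.3259, 0.0826]
tcp_rot: [2.218, 2.223, 0.001]
contact_force: [-0.1, 0.4, -0.3]
gripper_width: 0.0102
grasp_force: 38.6
```

```bash
python3 - <<'E'
from h import *
goal((.646,-.329,.05,0))
for n in('side','top'): snap(n,n+'8.png')
b=cv2.imread('pics/top8.png'); a=cv2.imread('pics/side8.png')
c=[cv2.convertScaleAbs(cv2.resize(q,(400,400),interpolation=cv2.INTER_CUBIC),alpha=1.3) for q in (b[130:210,325:405],a[180:260,140:220])]
cv2.imwrite('pics/m8.png',np.hstack(c))
# expected circle outlines (axis at tile centre, roll lifted)
p=np.array(ctrl.observe()['tool_pos']); zb=p[2]-.034; cx,cy=p[0]-.041,p[1]+.001
for n,(r0,c0) in(('top',(130,325)),('side',(180,140))):
    th=np.radians([0,90,180,270]); P=[(cx+.046*np.cos(t),cy+.046*np.sin(t),zb+.048) for t in th]
    print(n,((pix(n,P)[:,::-1]-[c0,r0])*5).round().tolist())
E
```

```text
t 25.82 pos [ 0.6447 -0.3259  0.0826] yaw 0.1 q [ 0.86  0.88 -0.7   1.45  0.61  1.04  0.03] w 0.0102 F [-0.1  0.4 -0.3]
(0.646, -0.329, 0.05, 0) [-0.0038, 0.0016, 0.0408] [0.0018, 0.0011, 0.0027]
top [[246.0, 103.0], [156.0, 191.0], [246.0, 282.0], [337.0, 193.0]]
side [[246.0, 217.0], [330.0, 156.0], [246.0, 116.0], [162.0, 175.0]]
```

View pics/m8.png

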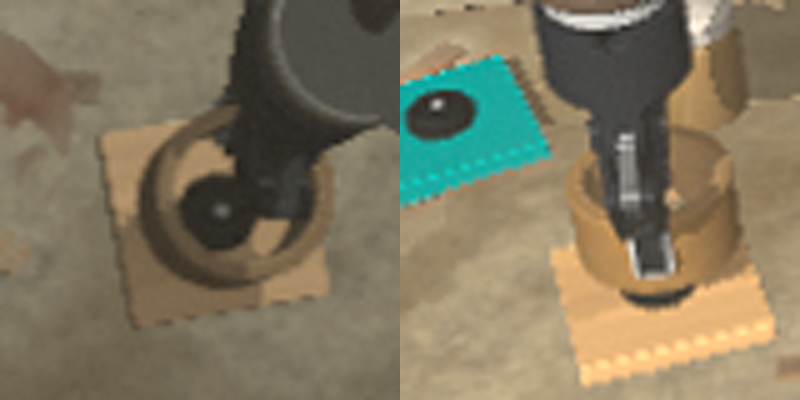

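The roll hangs level with the hub showing inside its hole. The axis is within about 3 mm of the hub, inside the 13 mm clearance. I shift slightly and lower to contact.

>>> servo_tool(
  moves=[
    [-0.002,0.001,0.004,0,0,0],
    [-0.0045,0.0015,0.01,0,0,0],
    [-0.0045,0.0015,0.018,0,0,0],
    [-0.0045,0.0015,0.026,0,0,0],
    [-0.0045,0.0015,0.033,0,0,0],
    [-0.0045,0.0015,0.038,0,0,0],
    [-0.0045,0.0015,0.041,0,0,0],
    [-0.0045,0.0015,0.041,0,0,0],
    [-0.0045,0.0015,0.041,0,0,0],
    [-0.0045,0.0015,0.041,0,0,0],
  ],
)

```text
t: 26.75
tool_pos: [0.645, -0.329, 0.05]
tcp_rot: [-2.218, -2.224, 0.002]
contact_force: [-5.9, 2.2, 10.0]
gripper_width: 0.0105
grasp_force: 40.2
```

```bash
python3 - <<'E'
from h import *
goal((.646,-.329,.05,0)); print(ctrl.observe()['moment'])
E
```

```text
t 26.75 pos [ 0.645 -0.329  0.05 ] yaw 0.1 q [ 0.85  0.92 -0.68  1.45  0.64  1.    0.02] w 0.0105 F [-5.9  2.2 10. ]
(0.646, -0.329, 0.05, 0) [-0.0, 0.0013, 0.0] [-0.0017, 0.0004, 0.003]
[ 0.34907287  1.26047725 -0.03455508]
```

>>> servo_tool(
  moves=[
    [0,0,0,0,0,0],
    [0,0,0,0,0,0],
    [0,0,0,0,0,0],
    [0,0,0,0,0,0],
    [0,0,0,0,0,0],
    [0,0,-0.01,0,0,0],
    [0,0,-0.03,0,0,0],
    [0,0,-0.06,0,0,0],
    [0,0,-0.1,0,0,0],
    [0,0,-0.14,0,0,0],
  ],
  jaw=0.35,
)

```text
t: 27.58
tool_pos: [0.6451, -0.3289, 0.1627]
tcp_rot: [-2.218, -2.224, -0.0]
contact_force: [1.1, 0.3, 0.0]
gripper_width: 0.0299
grasp_force: 0.0
```

>>> servo_tool(
  moves=[
    [0,0,-0.04,0,0,0],
    [0,0,-0.09,0,0,0],
    [0,-0.03,-0.13,0,0,0],
    [0,-0.07,-0.15,0,0,0],
    [0,-0.11,-0.15,0,0,0],
    [0,-0.15,-0.15,0,0,0],
    [0,-0.18,-0.15,0,0,0],
    [0,-0.2,-0.15,0,0,0],
    [0,-0.2,-0.15,0,0,0],
    [0,-0.2,-0.15,0,0,0],
  ],
)

```text
t: 28.42
tool_pos: [0.4851, -0.3302, 0.2823]
tcp_rot: [2.218, 2.221, -0.002]
contact_force: [0.8, -0.2, 1.2]
gripper_width: 0.0296
grasp_force: 0.0
```

```bash
python3 - <<'E'
from h import *
goal()
for n in('side','top'): snap(n,n+'9.png')
b=cv2.imread('pics/top9.png'); a=cv2.imread('pics/side9.png')
c=[cv2.convertScaleAbs(cv2.resize(q,(760,290),interpolation=cv2.INTER_CUBIC),alpha=1.3) for q in (b[150:268,100:410],a[165:283,140:450])]
cv2.imwrite('pics/m9.png',np.vstack(c))
E
```

```text
t 28.42 pos [ 0.4851 -0.3302  0.2823] yaw 0.1 q [ 1.21  0.45 -0.88  1.67  0.37  1.19  0.25] w 0.0296 F [ 0.8 -0.2  1.2]
```

View pics/m9.png

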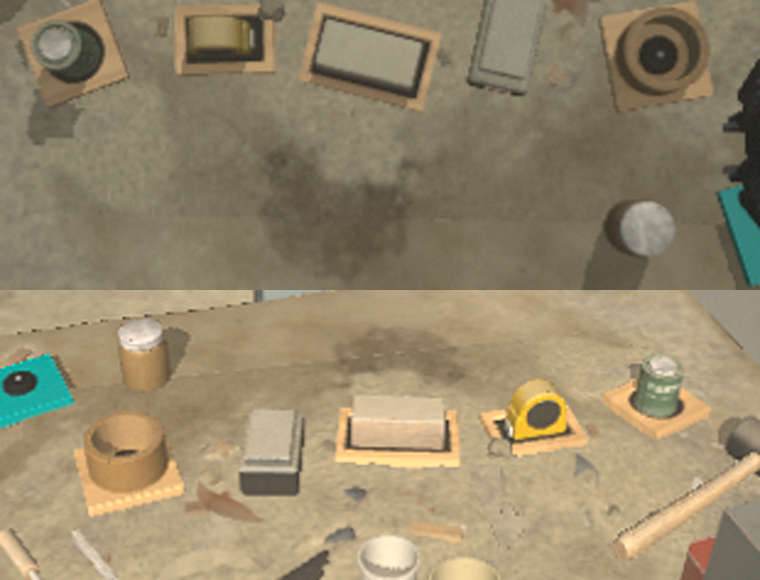

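All four things are seated: tin (660,385), measure (535,410), block (398,420) and roll round the hub (126,450). The jar and battery stand where they were, and the gripper is clear. Handing in.

```bash
python3 -c "
from rig import ctrl
print(ctrl.job_done())"
```

```text
the job is handed in; nothing more can be done
None
```

The block, tape measure, tin and roll are each seated in their places and let go, in the order asked, with the jar and battery left untouched; I handed the job in at about 28.5 s.

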